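# Reset the trip dog of a slab roller to its limit switch

### The job

The travel stop of the slab roller needs resetting. Swing the orange clamp lever open, slide that dog along its rail towards the limit switch until its nose has pushed the roller lever just far enough to click - lever within the green mark, never driven on into the red - and then swing the orange lever all the way back so that the dog is locked there. Move the switch lever only with the dog, not with the gripper, and leave the tools, pots and other things lying about where they are.

Things in the scene. Friction and masses are not known exactly. Their poses are not given: they have to be found in the camera images.
- trip_rail: Aluminium rail, 470 long, 32 wide, 12 thick (all sizes in mm), on the blue sloping front of a bench-top slab roller. Its frame R: x = up the slope (25 degrees, rising away from the robot), y = along the rail, level, to the switch, z = square out of the slope, 25 degrees from vertical, leaning to the robot. Origin on the slope under the rail's centre line, 310 from its -y end. It is fixed.
- bar_mid (a point): Axis of the fixed steel safety bar, diameter 16, that runs along y over the slope from y = -345 to 240, at R x = 61, z = 193. It stands straight above the dog and its lug, so a gripper pointing straight down cannot get at them: come in square to the slope along -z of R (tilted 25 degrees from vertical), under the bar. This point: y = 0. Its end arms stand at y = -335 and 230.
- return_dog: Second dog, same shape, with grey lever, screwed down at the -y end of the rail; not to be worked. Origin at R y = -235, on the slope; it fills y = -290 to -185, up to z = 82. Frame as R.
- stop_button (a point): Red stop button on a yellow plate (60 x 60), 42 tall, fixed on the slope at R x = 0, y = 285. This point: its top.
- trip_dog (a joint): Position of the sliding dog with the orange lever, m, along R +y, towards the switch, range -0.005 to 0.17. Dog origin: R x = 0, y = -60 + 1000 x joint, z = 0. Its nose meets the resting roller at joint 0.099, the switch clicks at 0.121, the green mark ends at 0.133. Clamp open: slides against 7 N of friction and stays where it is left. Clamp locked: holds against 25 N and more.
- dog_lug (a point): Middle of the dog's thumb lug, by which it is slid: grey plate with orange faces, 12 thick (y), 40 wide (x), R z = 36 to 82, on the tail of the dog; this point is at R x = 0, dog origin y - 49, z = 62. Pinch it across y; clear 25 or more on either side when the lever is open.
- dog_nose (a point): Point on the bright steel nose face of the dog: R x = 10, dog origin y + 50, z = 28. The grey block of the dog is 105 long (dog origin y - 55 to + 50), R x = -25 to 30, z = 12 to 36.
- clamp_lever (a joint): Orange clamp lever of the dog, rad: 0 = fully locked, 1.15 = fully open, with stops at both. It swings about R z through clamp_hub and points down the slope (-x) turned by (angle - 0.75) towards +y: locked it leans 43 degrees away from the switch, open 23 degrees to it. Push its grip along +y to open, -y to lock. 1 to 4 N at the grip; it stays where it is left. It bites over the last 0.6 rad.
- clamp_grip (a point): Middle of the orange grip of the clamp lever: a round bar, diameter 18, 25 long, lying in the slope's direction 58 from clamp_hub, at R z = 62 (underside z = 53, top z = 71). The block below it ends at R x = -25.
- clamp_hub (a point): Pivot of the clamp lever: R x = 0, dog origin y + 5, given at the height z = 62 of the grip.
- switch_lever (a joint): Roller lever of the limit switch, rad: 0 = at rest, pointing down the slope (-x) from its pivot at R x = 72, y = 100; grows as the dog pushes the roller along +y. It clicks at 0.35. The marks under it: white up to 0.35, green (working range) 0.35 to 0.55, red from 0.60, where it is overtravelled and spoilt. It springs back with 0.7 to 1.4 N at the roller when freed.
- switch_roller (a point): Centre of the white roller on the switch lever: diameter 22, R z = 20 to 38, 65 from the lever's pivot; at rest at R x = 7, y = 100. The grey switch box lies up the slope from it: R x = 50 to 154, y = 79 to 121, up to z = 48.
- glaze_tub: Yellow glaze tub, diameter 84, 36 tall, on the table before the machine (bystander). Origin: centre of its underside.
- wood_knife: Wooden knife, 165 long, 20 wide, 12 thick, on the table before the machine (bystander). Origin: centre of its underside.
- wood_rib: Dark wooden rib, 110 x 55 x 9, on the table before the machine (bystander). Origin: centre of its underside.
- trim_tool: Trimming tool, round wooden handle and steel blade, 140 long, 24 wide, 16 tall, on the table before the machine (bystander). Origin: centre of its underside.
- test_bowl: Small blue bowl, diameter 90, 50 tall, on the table before the machine (bystander). Origin: centre of its underside.

How it is judged:
By the outcome, as a careful person would: the job done as asked, in the order asked, and still so for the second after the job is handed in, with the robot touching nothing.
It also fails if it takes over 59 s, if anything falls off the work surface, if the arm or the gripper's body presses on something with over 40 N, if the wrist force passes 120 N, or if a joint passes its speed limit or range.

### The arm

A 6-joint arm with a two-finger parallel gripper is mounted at the origin on the work surface. World frame = base frame: x ahead of the robot, y to its left, z up, the work surface at z = 0. Lengths are in mm, angles in rad, forces in N, time in s.
With the tool pointing down it reaches from about 300 to 775 mm from the base axis. Payload 14.6 kg.
Tool frame: the origin (TCP) lies on the front face of the gripper's body, between the roots of the fingers; the fingertips stand 97 mm ahead of it and the grasp point (between the pads) lies 78 mm ahead of it; z points along the fingers, y is the line along which they close (so a half turn about z gives the same grasp; the last joint's range is limited). The gripper opens to 94 mm and grips with 3 to 60 N. Pads are 16 mm wide; open, the fingers measure 119 mm over their backs; the gripper's body (75 mm by 177 mm) begins 78 mm behind the grasp point.
Start: joints at [-1.241, 0.3, 1.521, -0, 1.321, -0.067], TCP at [212.55, -507.26, 302.646] pointing down, gripper open.
Joint ranges: [-3.03, 3.03], [-0.79, 2.21], [0.23, 2.52], [-1.04, 4.18], [0, 3.07], [-2.55, 2.55]. Speed limits (rad/s): [2.22, 2.22, 2.57, 3.14, 3.14, 3.14].

### API

Orientations are given as [roll, pitch, yaw] about the fixed x, y, z axes, in that order (R = Rz(yaw) Ry(pitch) Rx(roll)).
In Python, from cell import * gives the robot as it stands.
- The arm moves only by the tool carry_out, never from a script. Its arguments are lists of equal length, an entry for each row: "slide": the shift along the world's x, y, z scaled (see below), a list of three; "dr": the turn, a rotation vector about the world's x, y, z scaled (see below), a list of three; "gripper": the opening in per cent of the stroke, from 0 (shut) to 100 (fully open). A call has 1 to 10 rows; each row is the pose to reach, as a shift and turn from the pose commanded when the call began, turning the shorter way round; what a row does not reach only later rows make up. The controller multiplies each number of a shift by 0.25 m and each number of a turn by 360 degrees. A row lasts 1/12 s, in which the tool goes at most 41.7 mm and 7.16 degrees, less where a joint would pass 70% of its speed; a pose out of reach is approached as far as the arm can. A call with a number of a shift or a turn outside -1 to 1 is refused whole. A call with a gripper value outside its range is refused whole. The fingers move at their own pace and stop on an object; "newtons" is the grip in N (left out, the last holds). Time passes only in rows, so rows that repeat a pose let the fingers close. It gives the time, the measured TCP pose, the force, the opening and the grip force at its end, in the units of the state.
- read_state(): the state, without advancing time (a new reading comes with each control period).
- camera(name): name is "side" or "top"; returns the picture (420x560x3 uint8, red, green, blue); there is no depth.
- camera_model(name): a dict with "vfov" (degrees; the focal length in pixels is half the picture's height over the tangent of half this angle, whatever the lens; pixels are square), "cx", "cy" (the principal point, pixels), "R" (3x3) and "t" (3): a world point X has camera coordinates R X + t. Camera axes: x right, y down, z forward; pixel columns grow to the right and rows downward; lengths in mm; the calibration is good to about 2 mm. A picture is of the moment at which its call begins. camera_model takes no time and is no camera call.
- sign_off(): hands the job in; it is judged then, once.
The state is a dict: "clock": time; "joints": joint angles; "qd": joint speeds; "effort": joint torques, N m; "eef_pos": TCP position; "eef_rot": TCP orientation; "wrist_force": force on the tool from outside, world axes, zero at the start; "moment": the same for the moment, N m; "finger_gap": finger opening in mm; "finger_force": force on a finger pad.
Only numpy, scipy, OpenCV 4.12 (cv2) and the standard library are available. Lean on these libraries where they do the work, as an engineer would, in place of code of your own. Each camera call takes 0.05 s, during which the arm holds its last target. There are 200 camera calls.

## Working session

There is one attempt and no reset: what is moved stays moved. The work goes in short steps, Python scripts to look and compute and a tool call to move; the robot and the scene stay as the last step left them, time stands still between calls to the robot, and variables do not carry over. Pictures are saved under pics/ and viewed, at most 10 in all, crops included, and the job is handed in when it is done.

Besides the shell and the picture viewer there is one more tool, called after "Call:" as name(argument=value, ...), one argument or row to a line, values as JSON. carry_out: Moves the arm, as the interface text tells. Its arguments: {"type":"object","properties":{"slide":{"type":"array","items":{"type":"array","items":{"type":"number","minimum":-1,"maximum":1}}},"dr":{"type":"array","items":{"type":"array","items":{"type":"number","minimum":-1,"maximum":1}}},"gripper":{"type":"array","items":{"type":"number"}},"newtons":{"type":"number"}},"required":["slide","dr","gripper"]}

```bash
mkdir -p pics; ls; python3 - <<'E'
from cell import *
import cv2, numpy as np
for n in ("side","top"):
    cv2.imwrite(f"pics/{n}0.png",camera(n)[...,::-1]); m=camera_model(n); print(n,m, 'pos',-np.array(m['R']).T@np.array(m['t']))
print(read_state())
E
```

```text
pics
side {'vfov': 54.50212619549978, 'cx': 279.77759460113936, 'cy': 219.24264871937444, 'R': array([[-0.96494448, -0.26243541, -0.00313302],
       [-0.14715259,  0.55087042, -0.82151561],
       [ 0.21732068, -0.79225592, -0.57017742]]), 't': array([555.14309895, 216.66024216, 839.53061092])} pos [385.11702194 691.46057999 658.41044437]
top {'vfov': 46.83669903766416, 'cx': 282.4917325394953, 'cy': 206.3739846290221, 'R': array([[-0.02629601, -0.99961591, -0.00874897],
       [-0.99628144,  0.02692461, -0.08184346],
       [ 0.08204758,  0.00656428, -0.9966068 ]]), 't': array([  54.41394726,  578.57570478, 1104.79259173])} pos [ 487.20954454   31.56294662 1148.87250584]
{'clock': 0.1, 'joints': array([-1.24063144e+00,  3.00401073e-01,  1.52151372e+00, -2.86339972e-05,
        1.32073465e+00, -6.66363309e-02]), 'qd': array([-0.00154299, -0.00120061, -0.00079989, -0.00055314,  0.00089413,
       -0.00065641]), 'effort': array([ 3.32583932e-04, -5.32650733e+01, -3.53285694e+01,  7.10368180e-02,
        2.35494808e-02, -6.61667013e-05]), 'eef_pos': array([ 212.48718587, -507.14320924,  302.15319176]), 'eef_rot': array([-3.14053636e+00, -4.26941878e-05,  3.96808300e-01]), 'wrist_force': array([ 0.1281558 ,  0.79194068, -0.35428741]), 'moment': array([-0.01724237, -0.02773715,  0.00467265]), 'finger_force': 0.0, 'finger_gap': 94.05436990891992}
```

View pics/side0.png

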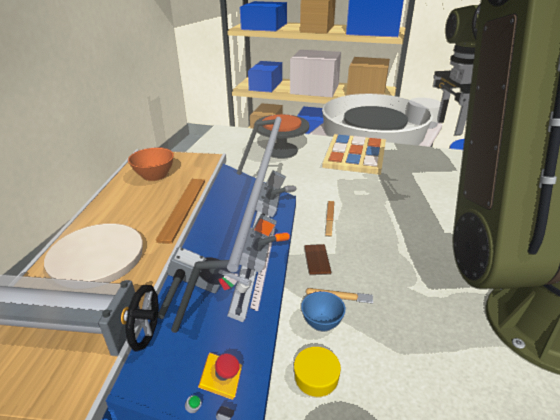

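View pics/top0.png

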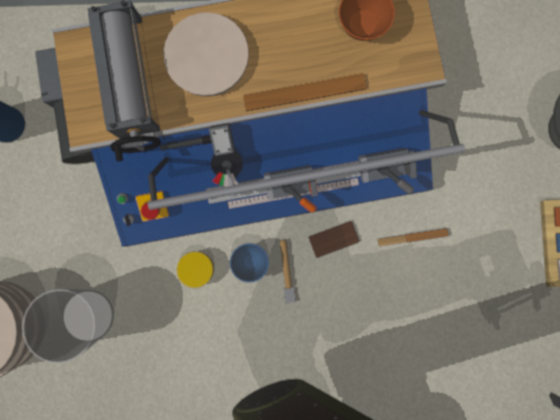

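The side view shows the rail running from (235,315) to about (280,180), with the orange grip near (282,237), the red button near (227,367) and the bar above them. In the top view the button is near (151,210), the orange grip near (307,204) and the roller lever near (228,178). I'll enlarge both.

```bash
python3 - <<'E'
import cv2
a=cv2.imread("pics/top0.png")[135:245,95:295]; cv2.imwrite("pics/tc1.png",cv2.resize(a,None,fx=4,fy=4,interpolation=cv2.INTER_CUBIC))
b=cv2.imread("pics/side0.png")[165:325,180:310]; b=cv2.resize(b,None,fx=3.7,fy=3.7,interpolation=cv2.INTER_CUBIC)
cv2.imwrite("pics/sc1.png",b)
a=cv2.imread("pics/top0.png")[135:245,270:470]; cv2.imwrite("pics/tc2.png",cv2.resize(a,None,fx=4,fy=4,interpolation=cv2.INTER_CUBIC))
import numpy as np
for n in ("top","side"):
    im=cv2.imread(f"pics/{n}0.png"); h=cv2.cvtColor(im,cv2.COLOR_BGR2HSV)
    for nm,lo,hi in (("red",(0,170,60),(5,255,255)),("orange",(6,190,120),(14,255,255)),("yellow",(20,180,120),(32,255,255)),("green",(45,120,60),(85,255,255))):
        k,l,s,c=cv2.connectedComponentsWithStats(cv2.inRange(h,lo,hi))
        for i in range(1,k):
            if s[i,4]>15: print(n,nm,s[i],c[i].round(1))
E
```

```text
top red [215 173   7   9  30] [218.6 176.8]
top red [142 204  16  15 138] [148.7 212.2]
top orange [301 199  14  12  74] [307.2 204.8]
top yellow [157 192   6   7  36] [159.5 195. ]
top yellow [137 194  13  14 108] [142.5 199.3]
top yellow [157 208  10  10  56] [162.3 212.8]
top yellow [178 253  35  34 944] [194.6 269.1]
top green [220 175   4  10  21] [221.7 180.4]
top green [118 196   7   7  33] [121.1 199.1]
side orange [261 221  13  14 118] [266.4 227.3]
side orange [275 233  14   8  73] [282.  236.3]
side yellow [ 294  347   47   50 1848] [316.5 370.9]
side yellow [199 353  42  46 816] [217.6 379.8]
side green [223 278  11   9  24] [228.2 282.3]
side green [189 396  11  12 106] [194.2 401.4]
```

View pics/tc1.png

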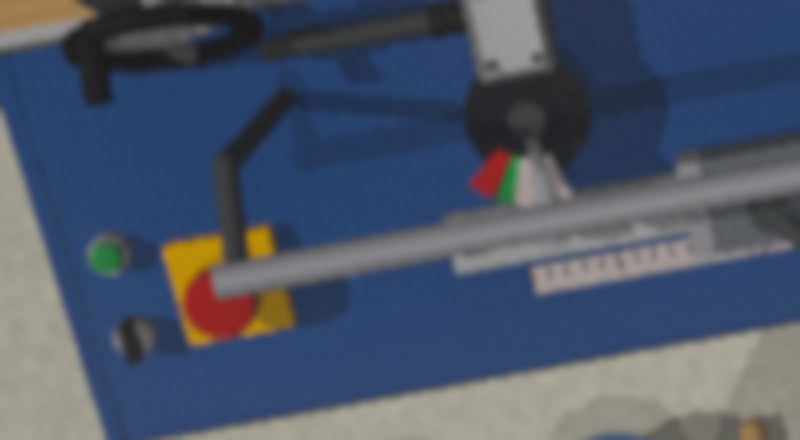

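View pics/sc1.png

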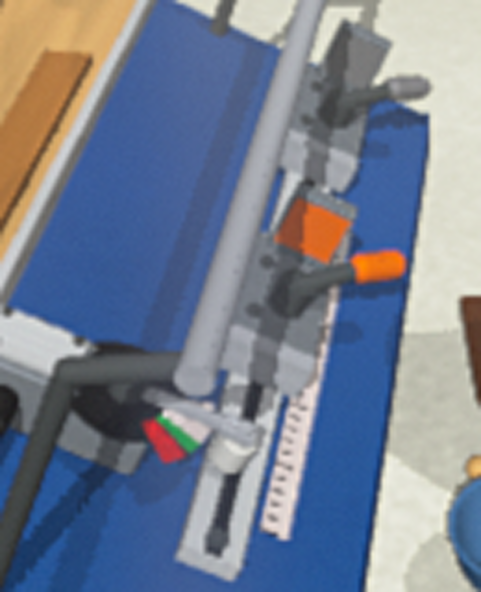

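View pics/tc2.png

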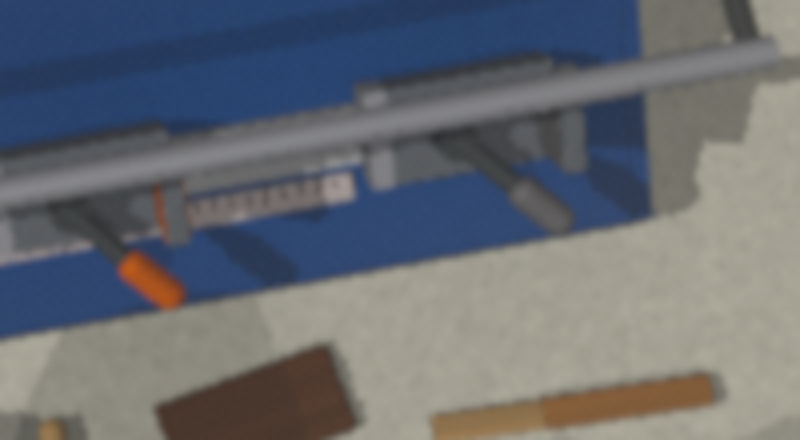

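The crops give clear landmarks in full-picture pixels:
- **Top view:** bar ends (148,206) and (464,147.5), rail end corners (207,189) and (209,203), orange grip (307,205).
- **Side view:** bar end (233,268), rail end corners (228,314.5) and (244,320), lug top corners (261,218) and (275,225), roller (243,287).

I'll fit the R frame to them (position and yaw only).

```bash
cat > h.py <<'E'
from cell import *
import numpy as np
from scipy.optimize import least_squares
from scipy.spatial.transform import Rotation as Ro
def proj(n,P):
    m=camera_model(n); f=210/np.tan(np.radians(m['vfov']/2)); c=np.atleast_2d(P)@np.array(m['R']).T+m['t']
    return c[:,:2]/c[:,2:]*f+[m['cx'],m['cy']]
def ray(n,uv):
    m=camera_model(n); f=210/np.tan(np.radians(m['vfov']/2)); R=np.array(m['R'])
    return -R.T@m['t'], R.T@np.array([(uv[0]-m['cx'])/f,(uv[1]-m['cy'])/f,1])
def rot(yaw): return Ro.from_euler('z',yaw).as_matrix()@Ro.from_euler('y',-25,degrees=True).as_matrix()
E
cat > fit.py <<'E'
from h import *
L=[("top",(148.2,205.8),(61,240,193)),("top",(464.2,147.5),(61,-345,193)),("top",(206.8,189),(16,160,12)),("top",(208.8,203.2),(-16,160,12)),
("top",(150,210),(0,285,42)),("side",(232.7,267.7),(61,240,193)),("side",(228.1,314.5),(16,160,12)),("side",(244.3,320.4),(-16,160,12)),("side",(242.7,286.6),(7,100,30))]
D=[("side",(261.1,218.2),(20,-43,82)),("side",(275.1,225),(-20,-43,82))]
def res(p,both=False):
    r=[]
    for n,uv,P in L: r.append(proj(n,rot(p[3])@P+p[:3])[0]-uv)
    for n,uv,P in D: r.append(proj(n,rot(p[3])@(np.array(P)+[0,p[4],0])+p[:3])[0]-uv)
    return np.ravel(r)
s=least_squares(res,[500,0,100,0.0,-60],loss='soft_l1',x_scale=[100,100,100,.1,100])
p=s.x; print(p.round(3)); print(res(p).reshape(-1,2).round(1))
np.save("p.npy",p)
R=rot(p[3])
for n,uv in (("top",(307.2,204.8)),("side",(282,236.3))):
    c,d=ray(n,uv); c=R.T@(c-p[:3]); d=R.T@d; q=c+d*(64-c[2])/d[2]; q-=[0,p[4]+5,0]; print("grip rel hub",n,q.round(1),np.hypot(q[0],q[1]).round(1),"angle",(0.75+np.arctan2(q[1],-q[0])).round(3))
print("hub world",R@[0,p[4]+5,62]+p[:3],"bar",R@[61,0,193]+p[:3])
E
python3 fit.py
```

```text
[ 6.3268e+02  4.8439e+01  6.1162e+01  1.5500e-01 -2.0296e+01]
[[ 1.6 -1. ]
 [-2.5  0.3]
 [-0.9  0.6]
 [ 0.2 -0.3]
 [-0.2  1.1]
 [-0.7  1.8]
 [ 0.8 -1.5]
 [ 0.2 -1.2]
 [ 0.  -0.3]
 [-1.6 -0.3]
 [ 0.6  0.1]]
grip rel hub top [-43.4 -38.7  64. ] 58.1 angle 0.021
grip rel hub side [-44.5 -43.3  64. ] 62.1 angle -0.022
hub world [609.15150002  29.28411514 117.35286233] bar [606.71439182  44.38459324 261.85889639]
```

```bash
cat > to.py <<'E'
from h import *
import sys
# usage: to.py x y z [...]: grasp point in frame R, y relative to hub; prints slide/dr units from the present pose
p=np.load("p.npy"); R=rot(p[3]); s=read_state()
Rt=np.column_stack([R[:,0],-R[:,1],-R[:,2]]); Rc=Ro.from_euler('xyz',s['eef_rot']).as_matrix()
g=R.T@(s['eef_pos']+78*Rc[:,2]-p[:3])-[0,p[4]+5,0]
print("now grasp rel hub",g.round(1),"R y",round(g[1]+p[4]+5,1),"clock",round(s['clock'],2),"gap",round(s['finger_gap'],1),"F in R",(R.T@s['wrist_force']).round(1))
dr=Ro.from_matrix(Rt@Rc.T).as_rotvec()
a=[float(v) for v in sys.argv[1:]]
for i in range(0,len(a),3):
    t=R@(np.array(a[i:i+3])+[0,p[4]+5,0])+p[:3]+78*R[:,2]; d=t-s['eef_pos']
    print(a[i:i+3],"tcp",t.round(0),"slide",(d/250).round(4),"dr",(dr/2/np.pi).round(4),"mm",np.linalg.norm(d).round(0),"deg",np.degrees(np.linalg.norm(dr)).round(1))
E
python3 to.py -45 -75 190 -45 -75 67; python3 -c "
from h import *
p=np.load('p.npy');R=rot(p[3])
for n in('top','side'): print(n,proj(n,[R@v+p[:3] for v in np.array([[7,100,38],[72,100,38],[0,p[4]+50,36]])]).round(1).tolist())"
```

```text
now grasp rel hub [-385.1 -468.7  359.4] R y -484.0 clock 0.1 gap 94.1 F in R [ 0.1  0.8 -0.4]
[-45.0, -75.0, 190.0] tcp [494. -65. 285.] slide [ 1.1277  1.7704 -0.0685] dr [ 0.0188 -0.067  -0.0379] mm 525.0 deg 28.5
[-45.0, -75.0, 67.0] tcp [546. -57. 174.] slide [ 1.3331  1.8025 -0.5144] dr [ 0.0188 -0.067  -0.0379] mm 575.0 deg 28.5
top [[232.9, 192.2], [226.8, 163.8], [265.2, 189.1]]
side [[244.2, 283.8], [213.5, 271.1], [253.0, 262.4]]
```

Call:
carry_out(
  slide=[
    [0.6,0.95,0],
    [0.6,0.95,0],
    [0.6,0.95,0],
    [0.6,0.95,0],
    [0.6,0.95,0],
    [0.6,0.95,0],
    [0.6,0.95,0],
    [0.6,0.95,0],
  ],
  dr=[
    [0.019,-0.067,-0.038],
    [0.019,-0.067,-0.038],
    [0.019,-0.067,-0.038],
    [0.019,-0.067,-0.038],
    [0.019,-0.067,-0.038],
    [0.019,-0.067,-0.038],
    [0.019,-0.067,-0.038],
    [0.019,-0.067,-0.038],
  ],
  gripper=[0,0,0,0,0,0,0,0],
)

```text
clock: 0.77
eef_pos: [364.1, -266.0, 302.7]
eef_rot: [-3.141, -0.437, 0.158]
wrist_force: [0.3, -1.0, -0.5]
finger_gap: 44.4
finger_force: 0.0
```

```bash
python3 to.py -45 -78 190
```

```text
now grasp rel hub [-182.3 -253.8  273.6] R y -269.1 clock 0.77 gap 44.4 F in R [-0.1 -1.1 -0.5]
[-45.0, -78.0, 190.0] tcp [495. -68. 285.] slide [ 0.5229  0.7941 -0.0709] dr [-0.0001  0.0001 -0.0005] mm 238.0 deg 0.2
```

Call:
carry_out(
  slide=[
    [0.523,0.794,-0.071],
    [0.523,0.794,-0.071],
    [0.523,0.794,-0.071],
    [0.523,0.794,-0.071],
    [0.523,0.794,-0.071],
    [0.523,0.794,-0.071],
    [0.523,0.794,-0.071],
    [0.523,0.794,-0.071],
  ],
  dr=[
    [0,0,0],
    [0,0,0],
    [0,0,0],
    [0,0,0],
    [0,0,0],
    [0,0,0],
    [0,0,0],
    [0,0,0],
  ],
  gripper=[0,0,0,0,0,0,0,0],
)

```text
clock: 1.43
eef_pos: [493.5, -70.6, 284.3]
eef_rot: [-3.141, -0.435, 0.157]
wrist_force: [-0.3, 0.1, -0.2]
finger_gap: 0.5
finger_force: 0.0
```

```bash
python3 to.py -45 -78 67; python3 - <<'E'
from cell import *
import cv2
im=camera("side")[150:330,180:330,::-1]; cv2.imwrite("pics/s2.png",cv2.resize(im,None,fx=3.3,fy=3.3,interpolation=cv2.INTER_CUBIC))
E
```

```text
now grasp rel hub [-47.  -80.7 190.1] R y -96.0 clock 1.43 gap 0.5 F in R [-0.3  0.2 -0.1]
[-45.0, -78.0, 67.0] tcp [546. -59. 174.] slide [ 0.2109  0.0444 -0.4431] dr [-0.0001 -0.0002 -0.0003] mm 123.0 deg 0.1
```

View pics/s2.png

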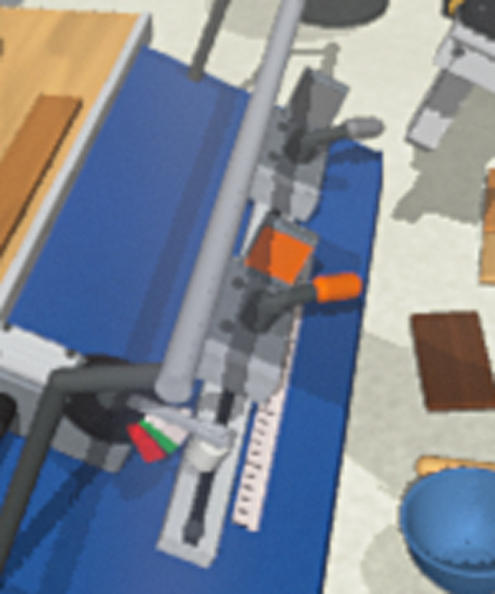

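The view shows the closed fingers high at the upper right, crop (425,130), clear of both levers; the orange grip is at (337,287) and the roller at rest near (205,450). I'll go down along the slope normal.

Call:
carry_out(
  slide=[
    [0.1,0.022,-0.21],
    [0.15,0.032,-0.31],
    [0.18,0.038,-0.38],
    [0.211,0.044,-0.443],
    [0.211,0.044,-0.443],
    [0.211,0.044,-0.443],
  ],
  dr=[
    [0,0,0],
    [0,0,0],
    [0,0,0],
    [0,0,0],
    [0,0,0],
    [0,0,0],
  ],
  gripper=[0,0,0,0,0,0],
)

```text
clock: 1.98
eef_pos: [545.6, -61.6, 174.0]
eef_rot: [-3.141, -0.435, 0.152]
wrist_force: [0.2, 0.5, 0.4]
finger_gap: 0.1
finger_force: 0.0
```

```bash
python3 to.py -45 -67 67  -47 -45 67 -50 -22 67 -55 -5 67
```

```text
now grasp rel hub [-45.8 -80.   67.8] R y -95.3 clock 1.98 gap 0.1 F in R [0.4 0.4 0.2]
[-45.0, -67.0, 67.0] tcp [545. -49. 174.] slide [-0.0041  0.0519 -0.0017] dr [-0.0001 -0.0002  0.0004] mm 13.0 deg 0.2
[-47.0, -45.0, 67.0] tcp [539. -27. 173.] slide [-0.0248  0.1377 -0.0051] dr [-0.0001 -0.0002  0.0004] mm 35.0 deg 0.2
[-50.0, -22.0, 67.0] tcp [533.  -5. 171.] slide [-0.0498  0.2269 -0.0101] dr [-0.0001 -0.0002  0.0004] mm 58.0 deg 0.2
[-55.0, -5.0, 67.0] tcp [526.  11. 169.] slide [-0.0782  0.2913 -0.0186] dr [-0.0001 -0.0002  0.0004] mm 76.0 deg 0.2
```

Call:
carry_out(
  slide=[
    [-0.004,0.03,-0.002],
    [-0.01,0.06,-0.003],
    [-0.017,0.095,-0.004],
    [-0.022,0.125,-0.005],
    [-0.03,0.155,-0.006],
    [-0.038,0.185,-0.008],
    [-0.046,0.215,-0.01],
    [-0.058,0.24,-0.013],
    [-0.068,0.26,-0.016],
    [-0.076,0.275,-0.018],
  ],
  dr=[
    [0,0,0],
    [0,0,0],
    [0,0,0],
    [0,0,0],
    [0,0,0],
    [0,0,0],
    [0,0,0],
    [0,0,0],
    [0,0,0],
    [0,0,0],
  ],
  gripper=[0,0,0,0,0,0,0,0,0,0],
)

```text
clock: 2.82
eef_pos: [526.8, 9.1, 169.6]
eef_rot: [-3.141, -0.437, 0.154]
wrist_force: [1.8, -1.9, -0.5]
finger_gap: -0.0
finger_force: 0.8
```

```bash
python3 to.py -55 -1 67  -55 -25 67; python3 - <<'E'
from h import *
import cv2
p=np.load("p.npy"); R=rot(p[3])
im=camera("side")[...,::-1]; cv2.imwrite("pics/s3.png",cv2.resize(im[190:290,200:320],None,fx=4,fy=4,interpolation=cv2.INTER_CUBIC))
E
```

```text
now grasp rel hub [-54.5  -7.2  67.1] R y -22.5 clock 2.82 gap -0.0 F in R [ 1.2 -2.1 -1.1]
[-55.0, -1.0, 67.0] tcp [525.  15. 169.] slide [-0.0056  0.0243 -0.0011] dr [-0.0001  0.      0.0001] mm 6.0 deg 0.0
[-55.0, -25.0, 67.0] tcp [529.  -9. 169.] slide [ 0.0092 -0.0705 -0.0011] dr [-0.0001  0.      0.0001] mm 18.0 deg 0.0
```

View pics/s3.png

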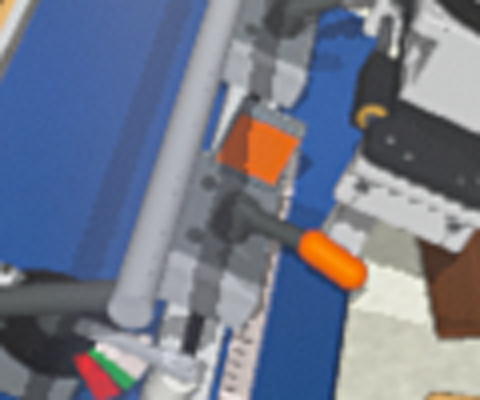

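The lever has swung most of the way: grip at crop (333,258), leaning towards the switch, with the fingers behind it. I'll nudge it on to the stop.

Call:
carry_out(
  slide=[
    [-0.003,0.012,0],
    [-0.004,0.02,0],
    [-0.004,0.02,0],
  ],
  dr=[
    [0,0,0],
    [0,0,0],
    [0,0,0],
  ],
  gripper=[0,0,0],
)

```text
clock: 3.12
eef_pos: [526.1, 13.4, 169.6]
eef_rot: [-3.142, -0.436, 0.154]
wrist_force: [-0.5, -3.6, 0.2]
finger_gap: 0.5
finger_force: 2.0
```

```bash
cat > grip.py <<'E'
from h import *
import cv2
p=np.load("p.npy"); R=rot(p[3])
def blobs(n):
    im=camera(n)[...,::-1]; h=cv2.cvtColor(np.ascontiguousarray(im),cv2.COLOR_BGR2HSV)
    k,l,s,c=cv2.connectedComponentsWithStats(cv2.inRange(h,(6,190,120),(14,255,255)))
    for i in range(1,k):
        if s[i,4]>15:
            o,d=ray(n,c[i]); o=R.T@(o-p[:3]); d=R.T@d; q=o+d*(64-o[2])/d[2]; q-=[0,p[4]+5,0]
            print(n,s[i],c[i].round(1),"rel hub",q.round(1),"r",np.hypot(q[0],q[1]).round(1),"angle",(0.75+np.arctan2(q[1],-q[0])).round(3))
blobs("side"); blobs("top")
E
python3 grip.py; python3 to.py -55 0 67 -56 -25 67
```

```text
side [261 221  13  14 122] [266.3 227.5] rel hub [ -4.3 -50.   64. ] r 50.2 angle -0.735
side [274 249  17  14  66] [281.9 255.7] rel hub [-51.9  20.7  64. ] r 55.8 angle 1.129
top [277 207   8  13  63] [280.3 212.5] rel hub [-49.8  21.7  64. ] r 54.3 angle 1.162
now grasp rel hub [-54.6  -3.   67.1] R y -18.3 clock 3.22 gap 0.7 F in R [-0.5 -3.6  0. ]
[-55.0, 0.0, 67.0] tcp [525.  16. 169.] slide [-0.0033  0.0115 -0.001 ] dr [-0.     -0.      0.0002] mm 3.0 deg 0.1
[-56.0, -25.0, 67.0] tcp [528.  -9. 169.] slide [ 0.0086 -0.0878 -0.0027] dr [-0.     -0.      0.0002] mm 22.0 deg 0.1
```

Call:
carry_out(
  slide=[
    [-0.002,0.01,0],
    [-0.002,0.01,0],
    [0.007,-0.047,0],
    [0.007,-0.047,0],
    [-0.05,-0.056,0.125],
    [-0.12,-0.067,0.275],
    [-0.177,-0.076,0.4],
    [-0.177,-0.076,0.4],
    [-0.177,-0.076,0.4],
  ],
  dr=[
    [0,0,0],
    [0,0,0],
    [0,0,0],
    [0,0,0],
    [0,0,0],
    [0,0,0],
    [0,0,0],
    [0,0,0],
    [0,0,0],
  ],
  gripper=[0,0,0,0,0,0,25,25,25],
)

```text
clock: 3.97
eef_pos: [481.7, -5.3, 271.3]
eef_rot: [3.141, -0.44, 0.154]
wrist_force: [-0.1, 0.7, -0.7]
finger_gap: 17.4
finger_force: 0.0
```

```bash
python3 grip.py; python3 to.py -6 -55 177 -6 -55 67; python3 - <<'E'
from h import *
import cv2
im=camera("side")[...,::-1]; cv2.imwrite("pics/s4.png",cv2.resize(im[180:330,200:320],None,fx=4,fy=4,interpolation=cv2.INTER_CUBIC))
E
```

```text
side [261 221  13  15 120] [266.2 228. ] rel hub [ -4.4 -48.   64. ] r 48.2 angle -0.73
side [274 250  16  14  71] [281.6 256.4] rel hub [-51.3  23.4  64. ] r 56.4 angle 1.179
top [276 207   7  15  66] [278.9 214.1] rel hub [-52.7  25.2  64. ] r 58.4 angle 1.197
now grasp rel hub [-55.  -14.4 176.8] R y -29.7 clock 4.07 gap 22.5 F in R [ 0.4 -0.6 -0.2]
[-6.0, -55.0, 177.0] tcp [532. -38. 290.] slide [ 0.2001 -0.1329  0.0834] dr [-0.0001 -0.0001  0.0001] mm 64.0 deg 0.1
[-6.0, -55.0, 67.0] tcp [578. -31. 190.] slide [ 0.3838 -0.1042 -0.3154] dr [-0.0001 -0.0001  0.0001] mm 127.0 deg 0.1
```

View pics/s4.png

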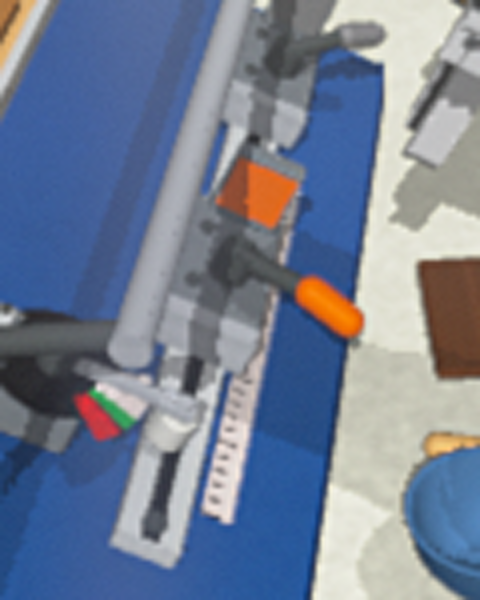

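The lever is fully open (grip at crop (330,306), angle about 1.15–1.19), and the dog moved about 1 mm. The lug's orange face is at (260,190). Next I'll move over the lug with the gripper about 24 mm open.

Call:
carry_out(
  slide=[
    [0.2,-0.128,0.083],
    [0.2,-0.128,0.083],
    [0.2,-0.128,0.083],
    [0.2,-0.128,0.083],
  ],
  dr=[
    [0,0,0],
    [0,0,0],
    [0,0,0],
    [0,0,0],
  ],
  gripper=[26,26,26,26],
)

```text
clock: 4.45
eef_pos: [532.0, -37.7, 288.7]
eef_rot: [-3.14, -0.434, 0.153]
wrist_force: [-0.4, 1.2, 0.3]
finger_gap: 24.6
finger_force: 0.0
```

```bash
python3 to.py -6 -53.5 95 -6 -53.5 67
```

```text
now grasp rel hub [ -6.2 -54.3 175.8] R y -69.6 clock 4.45 gap 24.6 F in R [-0.   1.2  0.4]
[-6.0, -53.5, 95.0] tcp [566. -32. 215.] slide [ 0.1345  0.0243 -0.2931] dr [-0.0002 -0.0004  0.0002] mm 81.0 deg 0.2
[-6.0, -53.5, 67.0] tcp [577. -30. 190.] slide [ 0.1813  0.0316 -0.3946] dr [-0.0002 -0.0004  0.0002] mm 109.0 deg 0.2
```

Call:
carry_out(
  slide=[
    [0.06,0.011,-0.13],
    [0.115,0.02,-0.25],
    [0.135,0.024,-0.293],
    [0.15,0.027,-0.325],
    [0.165,0.029,-0.36],
    [0.181,0.032,-0.395],
    [0.181,0.032,-0.395],
  ],
  dr=[
    [0,0,0],
    [0,0,0],
    [0,0,0],
    [0,0,0],
    [0,0,0],
    [0,0,0],
    [0,0,0],
  ],
  gripper=[26,26,26,26,26,26,26],
)

```text
clock: 5.03
eef_pos: [577.1, -29.3, 190.8]
eef_rot: [-3.141, -0.436, 0.154]
wrist_force: [0.1, -0.9, -0.1]
finger_gap: 24.4
finger_force: 0.0
```

```bash
python3 to.py -6 -53.5 67; python3 - <<'E'
from h import *
import cv2
im=camera("side")[...,::-1]; cv2.imwrite("pics/s5.png",cv2.resize(im[180:330,200:320],None,fx=4,fy=4,interpolation=cv2.INTER_CUBIC))
E
```

```text
now grasp rel hub [ -6.  -52.9  67.8] R y -68.2 clock 5.03 gap 24.4 F in R [-0.1 -0.9 -0.1]
[-6.0, -53.5, 67.0] tcp [577. -30. 190.] slide [ 0.0013 -0.002  -0.0029] dr [-0.0001 -0.0001  0.0001] mm 1.0 deg 0.1
```

View pics/s5.png

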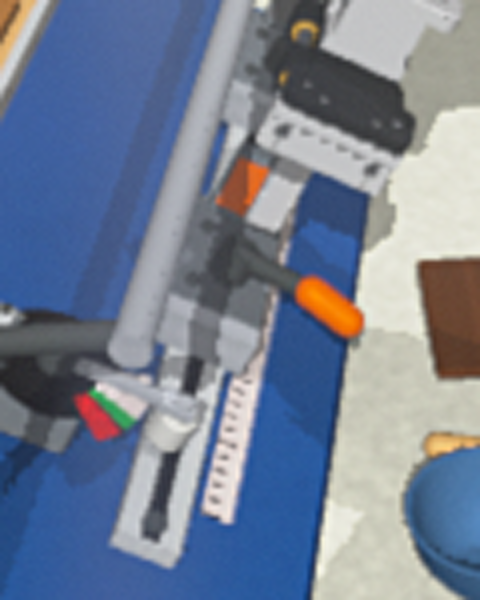

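The near finger stands in front of the lug face (crop (275,205)) with the other behind, and nothing is pressed. Closing.

Call:
carry_out(
  slide=[
    [0,0,0],
    [0,0,0],
    [0,0,0],
    [0,0,0],
    [0,0,0],
  ],
  dr=[
    [0,0,0],
    [0,0,0],
    [0,0,0],
    [0,0,0],
    [0,0,0],
  ],
  gripper=[0,0,0,0,0],
  newtons=25,
)

```text
clock: 5.5
eef_pos: [577.1, -29.7, 192.5]
eef_rot: [3.142, -0.438, 0.154]
wrist_force: [-4.1, -1.0, 6.6]
finger_gap: 11.8
finger_force: 25.0
```

```bash
python3 to.py; python3 - <<'E'
from h import *
p=np.load("p.npy");R=rot(p[3])
print(R[:,1],R[:,2])
E
```

```text
now grasp rel hub [ -5.1 -53.3  69.3] R y -68.6 clock 5.5 gap 11.8 F in R [-1.  -0.4  7.8]
[-0.15428065  0.98802706  0.        ] [-0.41755828 -0.06520182  0.90630779]
```

Call:
carry_out(
  slide=[
    [-0.006,0.025,0.005],
    [-0.01,0.055,0.005],
    [-0.015,0.085,0.005],
    [-0.019,0.115,0.005],
    [-0.024,0.145,0.005],
    [-0.029,0.175,0.005],
    [-0.033,0.2,0.005],
    [-0.035,0.213,0.005],
    [-0.035,0.213,0.005],
  ],
  dr=[
    [0,0,0],
    [0,0,0],
    [0,0,0],
    [0,0,0],
    [0,0,0],
    [0,0,0],
    [0,0,0],
    [0,0,0],
    [0,0,0],
  ],
  gripper=[0,0,0,0,0,0,0,0,0],
)

```text
clock: 6.25
eef_pos: [568.6, 24.0, 192.6]
eef_rot: [3.142, -0.437, 0.154]
wrist_force: [11.3, 2.3, -9.8]
finger_gap: 12.1
finger_force: 25.0
```

```bash
python3 to.py; cat > sw.py <<'E'
from h import *
import cv2,sys
p=np.load("p.npy"); R=rot(p[3])
im=np.ascontiguousarray(camera("side")[...,::-1]); cv2.imwrite(f"pics/{sys.argv[1]}.png",im)
ref=cv2.imread("pics/side0.png")
# roller: bright, unsaturated blob near the expected track; compare to expected pixel for lever angles
h=cv2.cvtColor(im,cv2.COLOR_BGR2HSV)
x0,y0,x1,y1=215,262,275,330
for nm,I in (("ref",ref),("now",im)):
    hh=cv2.cvtColor(I,cv2.COLOR_BGR2HSV)[y0:y1,x0:x1]
    for lab,m in (("white",cv2.inRange(hh,(0,0,215),(179,40,255))),("green",cv2.inRange(hh,(45,100,60),(85,255,255))),("red",cv2.inRange(hh,(0,150,60),(5,255,255))|cv2.inRange(hh,(172,150,60),(179,255,255)))):
        k,l,s,c=cv2.connectedComponentsWithStats(m)
        for i in range(1,k):
            if s[i,4]>12: print(nm,lab,s[i,:5]+[x0,y0,0,0,0],(c[i]+[x0,y0]).round(1))
for a in (0,.2,.35,.45,.55): print("expect",a,proj("side",R@[72-65*np.cos(a),100+65*np.sin(a),29]+p[:3])[0].round(1))
E
python3 sw.py s6
```

```text
now grasp rel hub [-5.2  1.  69.5] R y -14.3 clock 6.25 gap 12.1 F in R [  6.3   0.5 -13.8]
ref white [262 269   4   6  14] [263.5 271.7]
ref white [252 275  12  35 135] [258.  292.5]
ref green [222 277  12  10  32] [228.1 282.2]
ref red [219 279  11  11  58] [223.5 284. ]
now white [224 276  11   7  25] [229.2 278.8]
now white [251 292  10  18  82] [256.1 300.3]
now green [222 277  12  10  32] [228.1 282.2]
now red [219 279  11  11  58] [223.5 284. ]
expect 0 [242.5 286.6]
expect 0.2 [240.7 291. ]
expect 0.35 [238.5 294. ]
expect 0.45 [236.7 295.7]
expect 0.55 [234.6 297.3]
```

Call:
carry_out(
  slide=[
    [0.002,0.015,-0.002],
    [0,0.03,-0.002],
    [-0.003,0.045,-0.002],
    [-0.006,0.06,-0.002],
    [-0.008,0.075,-0.002],
    [-0.01,0.09,-0.002],
    [-0.013,0.104,-0.002],
    [-0.013,0.104,-0.002],
  ],
  dr=[
    [0,0,0],
    [0,0,0],
    [0,0,0],
    [0,0,0],
    [0,0,0],
    [0,0,0],
    [0,0,0],
    [0,0,0],
  ],
  gripper=[0,0,0,0,0,0,0,0],
)

```text
clock: 6.97
eef_pos: [564.8, 49.5, 192.6]
eef_rot: [3.141, -0.436, 0.154]
wrist_force: [-4.3, -3.7, 2.8]
finger_gap: 11.9
finger_force: 25.0
```

```bash
python3 to.py; python3 sw.py s7 | grep now; python3 - <<'E'
from h import *
import cv2
im=camera("top")[...,::-1]; cv2.imwrite("pics/t7.png",im)
a=cv2.imread("pics/s7.png")[230:330,195:285]; b=im[155:225,190:300]
a=cv2.resize(a,None,fx=4.5,fy=4.5,interpolation=cv2.INTER_CUBIC); b=cv2.resize(b,None,fx=3.5,fy=3.5,interpolation=cv2.INTER_CUBIC)
c=np.zeros((600,800,3),np.uint8); c[:450,:405]=a; c[:245,410:795]=b
p=np.load("p.npy");R=rot(p[3])
r=cv2.imread("pics/side0.png")[230:330,195:285]; c[250:600,410:725]=cv2.resize(r,(315,350),interpolation=cv2.INTER_CUBIC)
cv2.imwrite("pics/m7.png",c)
E
```

```text
now grasp rel hub [-5.1 26.8 69.4] R y 11.5 clock 6.97 gap 11.9 F in R [-3.2 -3.   4.5]
now white [226 274   9   4  19] [230.9 274.9]
now white [251 301   8   9  41] [255.2 304.7]
now green [223 278  10   9  20] [228.5 283.2]
now red [219 279  11  11  58] [223.5 284. ]
```

View pics/m7.png

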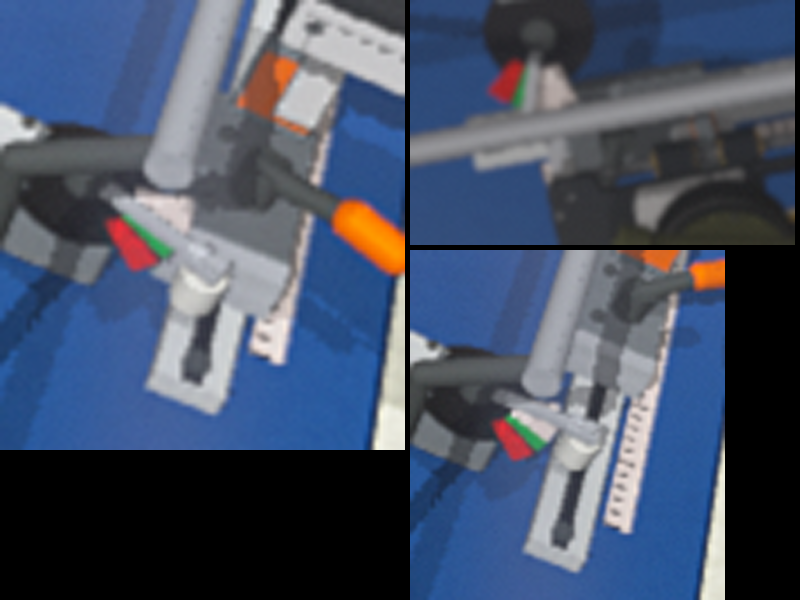

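In the left crop the lever lies along the near edge of the green mark (crop (150,235)), with the nose on the roller at (195,285). The right crops agree: the top view shows it over the white/green border. The TCP puts the joint at about 0.1205, which matches, so I'll go about 6.3 mm further to mid-green.

Call:
carry_out(
  slide=[
    [-0.002,0.01,0.001],
    [-0.003,0.02,0.001],
    [-0.004,0.025,0.001],
    [-0.004,0.025,0.001],
    [-0.004,0.025,0.001],
  ],
  dr=[
    [0,0,0],
    [0,0,0],
    [0,0,0],
    [0,0,0],
    [0,0,0],
  ],
  gripper=[0,0,0,0,0],
)

```text
clock: 7.48
eef_pos: [563.9, 55.4, 192.6]
eef_rot: [3.141, -0.436, 0.154]
wrist_force: [-1.6, -6.0, 0.1]
finger_gap: 11.4
finger_force: 25.0
```

```bash
python3 to.py; python3 sw.py s8 | grep now; cat > gr.py <<'E'
from h import *
import cv2
p=np.load("p.npy"); R=rot(p[3])
# mark pixels -> bearing about the switch pivot (angle in lever terms), by colour and view, plane z=~4..
for n in ("side","top"):
    im=np.ascontiguousarray(camera(n)[...,::-1]); h=cv2.cvtColor(im,cv2.COLOR_BGR2HSV)
    for lab,m in (("green",cv2.inRange(h,(45,100,50),(85,255,255))),("red",cv2.inRange(h,(0,150,60),(5,255,255))|cv2.inRange(h,(172,150,60),(179,255,255)))):
        A=[]
        for v,u in np.argwhere(m):
            o,d=ray(n,(u,v)); o=R.T@(o-p[:3]); d=R.T@d; q=o+d*(12-o[2])/d[2]
            if np.hypot(q[0]-72,q[1]-100)<60: A.append(np.arctan2(q[1]-100,72-q[0]))
        if A: print(n,lab,len(A),np.percentile(A,[0,10,50,90,100]).round(2))
E
python3 gr.py
```

```text
now grasp rel hub [-5.1 32.7 69.4] R y 17.4 clock 7.48 gap 11.4 F in R [-2.2 -5.7  1.1]
now white [226 274  10   8  34] [231.1 276.2]
now white [235 293   8   4  13] [237.6 295. ]
now white [251 302   8   8  31] [255.2 305.3]
now red [219 279  11  11  59] [223.5 284.1]
side green 1 [-0.12 -0.12 -0.12 -0.12 -0.12]
side red 58 [-0.58 -0.47 -0.11  0.1   0.24]
top red 53 [0.59 0.62 0.71 0.81 0.84]
```

Green is now fully covered by the lever in both views and red is still fully visible, with the joint at about 0.1264, so it is in mid-green. I'll release and withdraw.

Call:
carry_out(
  slide=[
    [0,0,0],
    [0,0,0],
    [0,0,0],
    [-0.02,-0.003,0.043],
    [-0.06,-0.01,0.13],
    [-0.12,-0.019,0.26],
    [-0.184,-0.029,0.399],
    [-0.184,-0.029,0.399],
    [-0.184,-0.029,0.399],
  ],
  dr=[
    [0,0,0],
    [0,0,0],
    [0,0,0],
    [0,0,0],
    [0,0,0],
    [0,0,0],
    [0,0,0],
    [0,0,0],
    [0,0,0],
  ],
  gripper=[26,26,26,26,26,26,26,0,0],
)

```text
clock: 8.38
eef_pos: [518.0, 48.8, 294.5]
eef_rot: [3.141, -0.441, 0.154]
wrist_force: [-0.1, 0.1, -1.2]
finger_gap: 14.2
finger_force: 0.0
```

```bash
sed -i 's/^p=np.load("p.npy"); R=rot(p\[3\]); s=/p=np.load("p.npy"); p[4]=66.4; R=rot(p[3]); s=/' to.py; sed -i 's/^p=np.load("p.npy");/p=np.load("p.npy"); p[4]=66.4;/' grip.py
python3 gr.py; python3 grip.py; python3 to.py -57 62 177 -57 62 67
```

```text
side green 2 [-0.17 -0.16 -0.15 -0.13 -0.12]
side red 58 [-0.58 -0.47 -0.11  0.1   0.24]
top red 53 [0.59 0.62 0.71 0.81 0.84]
side [256 245  13  16 134] [260.7 252.4] rel hub [ -4.9 -48.3  64. ] r 48.5 angle -0.72
side [269 277  18  16  75] [277.2 284.7] rel hub [-52.   22.9  64. ] r 56.8 angle 1.166
top [237 214   7  11  54] [240.3 219.1] rel hub [-48.1  22.9  64. ] r 53.2 angle 1.194
now grasp rel hub [ -5.7 -53.3 178.1] R y 18.1 clock 8.58 gap 0.9 F in R [ 0.2 -0.6 -0.3]
[-57.0, 62.0, 177.0] tcp [455. 156. 268.] slide [-0.2537  0.4273 -0.0911] dr [-0.0001 -0.0004  0.0001] mm 126.0 deg 0.1
[-57.0, 62.0, 67.0] tcp [501. 163. 168.] slide [-0.07    0.456  -0.4899] dr [-0.0001 -0.0004  0.0001] mm 168.0 deg 0.1
```

Call:
carry_out(
  slide=[
    [-0.254,0.427,-0.091],
    [-0.254,0.427,-0.091],
    [-0.254,0.427,-0.091],
    [-0.254,0.427,-0.091],
    [-0.19,0.437,-0.23],
    [-0.13,0.447,-0.36],
    [-0.07,0.456,-0.49],
    [-0.07,0.456,-0.49],
    [-0.07,0.456,-0.49],
  ],
  dr=[
    [0,0,0],
    [0,0,0],
    [0,0,0],
    [0,0,0],
    [0,0,0],
    [0,0,0],
    [0,0,0],
    [0,0,0],
    [0,0,0],
  ],
  gripper=[0,0,0,0,0,0,0,0,0],
)

```text
clock: 9.33
eef_pos: [500.0, 162.4, 167.8]
eef_rot: [3.141, -0.431, 0.154]
wrist_force: [-0.4, -0.4, -0.7]
finger_gap: 0.4
finger_force: 0.0
```

```bash
python3 to.py -57 48 67 -56 22 67 -54 0 67 -51 -12 67
```

```text
now grasp rel hub [-58.2  61.7  66.6] R y 133.1 clock 9.33 gap 0.4 F in R [-0.7 -0.3 -0.4]
[-57.0, 48.0, 67.0] tcp [503. 149. 168.] slide [ 0.0106 -0.0538  0.0027] dr [ 0.0002 -0.0008  0.0001] mm 14.0 deg 0.3
[-56.0, 22.0, 67.0] tcp [508. 123. 169.] slide [ 0.0302 -0.156   0.0044] dr [ 0.0002 -0.0008  0.0001] mm 40.0 deg 0.3
[-54.0, 0.0, 67.0] tcp [513. 102. 170.] slide [ 0.051  -0.2418  0.0078] dr [ 0.0002 -0.0008  0.0001] mm 62.0 deg 0.3
[-51.0, -12.0, 67.0] tcp [517.  91. 171.] slide [ 0.0691 -0.2876  0.0129] dr [ 0.0002 -0.0008  0.0001] mm 74.0 deg 0.3
```

Call:
carry_out(
  slide=[
    [0.007,-0.035,0.001],
    [0.014,-0.07,0.003],
    [0.02,-0.1,0.004],
    [0.025,-0.13,0.004],
    [0.03,-0.156,0.004],
    [0.036,-0.185,0.006],
    [0.043,-0.212,0.007],
    [0.051,-0.242,0.008],
    [0.06,-0.265,0.01],
    [0.067,-0.282,0.012],
  ],
  dr=[
    [0,0,0],
    [0,0,0],
    [0,0,0],
    [0,0,0],
    [0,0,0],
    [0,0,0],
    [0,0,0],
    [0,0,0],
    [0,0,0],
    [0,0,0],
  ],
  gripper=[0,0,0,0,0,0,0,0,0,0],
)

```text
clock: 10.17
eef_pos: [517.6, 92.0, 175.1]
eef_rot: [-3.141, -0.439, 0.154]
wrist_force: [-1.4, 4.0, 1.2]
finger_gap: 0.5
finger_force: 1.5
```

```bash
python3 grip.py; python3 to.py -51 -14 67 -51 -17 67; python3 gr.py
```

```text
side [256 245  13  16 135] [260.7 252.3] rel hub [ -4.8 -48.4  64. ] r 48.6 angle -0.722
side [270 260   8   8  28] [273.5 263.1] rel hub [-36.4 -32.6  64. ] r 48.8 angle 0.02
top [260 207  12   9  57] [264.8 211.5] rel hub [-41.  -32.5  64. ] r 52.3 angle 0.08
now grasp rel hub [-49.  -10.8  69.7] R y 60.6 clock 10.27 gap 0.7 F in R [-0.2  0.3  0.2]
[-51.0, -14.0, 67.0] tcp [518.  89. 171.] slide [ 0.0001 -0.0131 -0.0129] dr [-0.0001  0.0003  0.0002] mm 5.0 deg 0.1
[-51.0, -17.0, 67.0] tcp [518.  86. 171.] slide [ 0.0019 -0.0249 -0.0129] dr [-0.0001  0.0003  0.0002] mm 7.0 deg 0.1
side green 2 [-0.17 -0.16 -0.15 -0.13 -0.12]
side red 58 [-0.58 -0.47 -0.11  0.1   0.24]
top red 53 [0.59 0.62 0.71 0.81 0.84]
```

Call:
carry_out(
  slide=[
    [0.001,-0.01,-0.008],
    [0.001,-0.018,-0.01],
    [0.002,-0.026,-0.01],
    [0.002,-0.026,-0.01],
  ],
  dr=[
    [0,0,0],
    [0,0,0],
    [0,0,0],
    [0,0,0],
  ],
  gripper=[0,0,0,0],
)

```text
clock: 10.7
eef_pos: [517.6, 85.6, 170.1]
eef_rot: [-3.141, -0.436, 0.154]
wrist_force: [-0.7, 2.2, -0.5]
finger_gap: 0.3
finger_force: 1.1
```

```bash
python3 grip.py; python3 to.py -51 -20 67; python3 gr.py
```

```text
side [256 245  13  16 134] [260.7 252.4] rel hub [ -4.9 -48.3  64. ] r 48.5 angle -0.72
side [269 258  10   9  45] [273.9 262.2] rel hub [-36.8 -35.9  64. ] r 51.4 angle -0.022
top [260 206  14  11  72] [266.3 211.4] rel hub [-41.4 -35.6  64. ] r 54.6 angle 0.039
now grasp rel hub [-51.8 -16.8  66.4] R y 54.6 clock 10.8 gap 0.2 F in R [-1.   1.3 -0.7]
[-51.0, -20.0, 67.0] tcp [519.  83. 171.] slide [ 0.0037 -0.0122  0.0036] dr [-0.0001 -0.0001  0.0001] mm 3.0 deg 0.1
side green 2 [-0.17 -0.16 -0.15 -0.13 -0.12]
side red 58 [-0.58 -0.47 -0.11  0.1   0.24]
top red 53 [0.59 0.62 0.71 0.81 0.84]
```

Call:
carry_out(
  slide=[
    [0.002,-0.006,0.001],
    [0.004,-0.012,0.002],
    [0.004,-0.012,0.002],
  ],
  dr=[
    [0,0,0],
    [0,0,0],
    [0,0,0],
  ],
  gripper=[0,0,0],
)

```text
clock: 11.15
eef_pos: [518.5, 83.4, 170.6]
eef_rot: [-3.14, -0.435, 0.154]
wrist_force: [-2.4, 13.0, -3.3]
finger_gap: 0.8
finger_force: 5.0
```

```bash
python3 grip.py; python3 to.py -51 -23 67
```

```text
side [256 245  13  16 133] [260.7 252.2] rel hub [ -4.7 -48.7  64. ] r 48.9 angle -0.724
side [269 258  10   9  46] [273.6 261.8] rel hub [-36.2 -36.6  64. ] r 51.5 angle -0.041
top [261 206  14  10  70] [266.8 211.2] rel hub [-41.  -36.8  64. ] r 55.1 angle 0.018
now grasp rel hub [-51.2 -19.   66.6] R y 52.4 clock 11.25 gap 0.4 F in R [-1.1 11.5 -2.9]
[-51.0, -23.0, 67.0] tcp [519.  80. 171.] slide [ 0.0021 -0.0153  0.0018] dr [-0.0002 -0.0002 -0.    ] mm 4.0 deg 0.1
```

The force stepped up to 12 N, so the lever is on its locked stop. Backing off and withdrawing.

Call:
carry_out(
  slide=[
    [-0.008,0.03,0],
    [-0.012,0.06,0],
    [-0.03,0.06,0.04],
    [-0.07,0.05,0.13],
    [-0.13,0.04,0.26],
    [-0.2,0.03,0.4],
    [-0.35,0.03,0.45],
    [-0.5,0.03,0.45],
    [-0.5,0.03,0.45],
    [-0.5,0.03,0.45],
  ],
  dr=[
    [0,0,0],
    [0,0,0],
    [0,0,0],
    [0,0,0],
    [0,0,0],
    [0,0,0],
    [0,0,0],
    [0,0,0],
    [0,0,0],
    [0,0,0],
  ],
  gripper=[0,0,0,0,0,0,0,0,0,0],
)

```text
clock: 12.08
eef_pos: [393.2, 90.2, 284.5]
eef_rot: [-3.141, -0.44, 0.154]
wrist_force: [0.8, -0.2, 0.3]
finger_gap: 0.4
finger_force: 0.0
```

```bash
python3 grip.py; python3 to.py; python3 gr.py; python3 sw.py s9|grep -v ref; python3 - <<'E'
import cv2,numpy as np
# lever outline check: difference of the switch region against the mid-green picture taken at 0.1264
a=cv2.imread("pics/s8.png").astype(int)[265:310,205:255]; b=cv2.imread("pics/s9.png").astype(int)[265:310,205:255]
d=abs(a-b).max(2); print("changed px",(d>30).sum())
# bystanders on the table, same place as at the start?
r=cv2.imread("pics/side0.png").astype(int)[195:400,290:380]; n=cv2.imread("pics/s9.png").astype(int)[195:400,290:380]
print("table changed",(abs(r-n).max(2)>60).sum())
E
```

```text
side [256 245  13  16 133] [260.7 252.3] rel hub [ -4.8 -48.4  64. ] r 48.6 angle -0.721
side [271 258  14   9  53] [277.3 262.2] rel hub [-44.2 -40.1  64. ] r 59.7 angle 0.013
top [261 206  14  12  76] [267.3 211.7] rel hub [-42.5 -37.6  64. ] r 56.7 angle 0.026
now grasp rel hub [-113.2    6.6  220.5] R y 78.0 clock 12.18 gap 0.8 F in R [-1.   0.2  1.3]
side green 2 [-0.17 -0.16 -0.15 -0.13 -0.12]
side red 58 [-0.58 -0.47 -0.11  0.1   0.24]
top red 53 [0.59 0.62 0.71 0.81 0.84]
now white [251 296   9  14  46] [256.1 303.3]
now red [219 279  11  11  58] [223.5 284. ]
expect 0 [242.5 286.6]
expect 0.2 [240.7 291. ]
expect 0.35 [238.5 294. ]
expect 0.45 [236.7 295.7]
expect 0.55 [234.6 297.3]
changed px 1
table changed 976
```

```bash
python3 -c "
from cell import *
print(sign_off())"
```

```text
the job is handed in; nothing more can be done
None
```

I opened the orange lever, slid the dog to about 0.126 m so the switch lever lies in the green, swung the orange lever back to its locked stop, moved the arm clear and handed the job in at about 12 s; no result came back.

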